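# Dip the vacuum pump's level gauge and hold it up to read

## Task

Check the vacuum pump: take the steel gauge rod out of its cradle, slide it down the pump's sloping guide tube until its collar stops on the tube's mouth, and draw it right out again. Finish still holding the rod in the gripper, level and still, with its tip over the middle of the white reading card, about a hand's breadth above the bench and with the rod touching nothing else. Leave the other things on the bench where they are.

Things in the scene. Friction and masses are not known exactly. Their poses are not given: they have to be found in the camera images.
- rod: the loose gauge rod, 0.12 kg. Origin on its axis in the collar's front face, x axis along it to the tip. Round steel shaft 8 mm across ahead of it (x 0 to 115 mm); collar 32 mm across (x -8 to 0); flat black handle behind (x -90 to -8), 14 mm wide (y), 20 mm tall (z). In the cradle it lies level, z up, axis 50 mm above the bench, and lifts straight up
- rod_tip (a point): the end of the rod's shaft, 115 mm ahead of the collar's face
- rod_grip (a point): the middle of the rod's handle, 49 mm behind the collar's face, on the axis: the place to grip, across the 14 mm width
- cradle: steel cradle fixed to the bench: foot plate 200 x 60 x 6 mm, two uprights 58 mm tall, 44 mm wide, 10 mm thick, open slots on top. Origin under the plate's middle, x along the rod to its tip; uprights at x = 88 mm (shaft, slot 12 mm) and -87 mm (handle's end, slot 18 mm). The grip point is at x = -56 mm, between them
- pump: bench vacuum pump, fixed: white-painted oil case 150 x 150 mm, 165 mm tall, ribbed grey motor behind it (190 mm tall at its terminal box). Origin at bench level under the middle of the face with the tube; x points out of that face; case and motor lie at x -335 to 0 mm
- tube: steel guide tube fixed on the pump, sloping up and out at 40 degrees above level. Origin at the middle of its closed foot, z axis outwards to the mouth, 125 mm away. Outside 22 mm across, flaring to 36 over the last 13 mm; bore 14 mm, flaring to 28 at the mouth, 121 mm deep: the collar stops on the rim before the shaft meets the bottom
- mouth (a point): centre of the guide tube's mouth, in the plane of its rim, 150 mm above the bench; the rod is home when the collar's face lies here and the rod's x axis points against the tube's z axis
- card: white reading card, 120 x 120 mm, 2 mm thick, fixed flat on the bench; origin under its middle
- pcb: bystander: loose green circuit board 120 x 90 mm with parts on it, lying on the bench
- jar: bystander: small closed jar 56 mm across, 70 mm tall
- driver: bystander: screwdriver lying on the bench
- carton: bystander: small brown carton 80 x 60 mm, 50 mm tall
There are look-alikes about, which are no part of the job. What is meant by the card is not black, and is the larger of those in its own colour.

How it is judged:
By the outcome, as a careful person would: the job done as asked, in the order asked, and still so for the second after the job is handed in, while the arm keeps its last pose, push and grip.
It also fails if it takes over 53 s, if anything falls off the work surface, if the arm or the gripper's body presses on something with over 40 N, if the wrist force passes 120 N, or if a joint passes its speed limit or range.

## Robot

A 7-joint arm with a two-finger parallel gripper is mounted at the origin on the work surface. World frame = base frame: x ahead of the robot, y to its left, z up, the work surface at z = 0. Lengths are in m, angles in degrees, forces in N, time in s.
With the tool pointing down it reaches from about 0.425 to 0.875 m from the base axis. Payload 4.7 kg.
Tool frame: the origin (TCP) lies midway between the tips of the shut fingers; the grasp point (between the pads) lies 19 mm behind it; z points along the fingers, y is the line along which they close (so a half turn about z gives the same grasp; the last joint's range is limited). The gripper opens to 87 mm and grips with 3 to 60 N. Pads are 19 mm wide; open, the fingers measure 117 mm over their backs; the gripper's body (75 mm by 190 mm) begins 51 mm behind the grasp point.
Start: joints at [74.204, 18.392, -4.016, 83.108, 1.295, 78.541, -3.26], TCP at [0.186, -0.623, 0.223] pointing down, gripper open.
Joint ranges: [-163.93, 163.93], [-17.29, 119.83], [-79.2, 71.16], [3.27, 140.29], [-89.18, 269.18], [5.43, 117.66], [-154.24, 154.24]. Speed limits (degrees/s): [147.25, 147.25, 180, 180, 180, 180, 180].

## Interface

Orientations are given as [roll, pitch, yaw] about the fixed x, y, z axes, in that order (R = Rz(yaw) Ry(pitch) Rx(roll)).
In Python, from cell import env, viewer, boxes_of, masks_of gives the robot as it stands. The module is installed in compiled form; this text tells all that it offers.
- The arm moves only by the tool apply_moves, never from a script. Its argument "moves" is a list of rows, each a list of 7 numbers: the shift along the tool's x, y, z scaled (see below), then the turn, a rotation vector about the tool's x, y, z scaled (see below), then the opening, from 0 (shut) to 1 (fully open). A call has 1 to 20 rows; each row is the pose to reach, as a shift and turn from the pose commanded when the call began, along the tool's axes at that moment; what a row does not reach only later rows make up. The controller multiplies each number of a shift by 0.2 m and each number of a turn by 1.5 rad. A row lasts 1/10 s, in which the tool goes at most 50 mm and 8.59 degrees, less where a joint would pass 70% of its speed; a pose out of reach is approached as far as the arm can. A call with a number of a shift or a turn outside -1 to 1 is refused whole. A call with a gripper value outside its range is refused whole. The fingers move at their own pace and stop on an object; "grip_force" is the grip in N (left out, the last holds). Time passes only in rows, so rows that repeat a pose let the fingers close. It gives the time, the measured TCP pose, the force, the opening and the grip force at its end, in the units of the state.
- env.get_obs(): the state, without advancing time (a new reading comes with each control period).
- viewer.read_camera(name): name is "side" or "top" or "wrist"; returns the picture (400x640x3 uint8, red, green, blue); there is no depth.
- viewer.get_calibration(name): a dict with "fov_y" (degrees; the focal length in pixels is half the picture's height over the tangent of half this angle, whatever the lens; pixels are square), "cx", "cy" (the principal point, pixels), "position" and "orientation" of the camera in the world. Camera axes: x right, y up, looking along -z (the intrinsics and any distortion apply to the point x, -y, -z); pixel columns grow to the right and rows downward; lengths in m; the calibration is good to about 2 mm. A picture is of the moment at which its call begins: read the wrist's pose just before it. get_calibration takes no time and is no camera call; for the wrist camera it gives the pose at the moment of the call.
- env.sign_off(): hands the job in; it is judged then, once.
Trained networks look in the newest picture that a camera, given by its name, has taken for a name from the list of things; names that differ only in an ending like _2 or _b are one class to them, and where a whole thing is asked for, a point or a joint stands for the part that bears it (a point fixed in the world has none). Each returns a list of dicts, best first, with "conf" (0 to 1); they miss things now and then, are a little off and sometimes report something else, mostly with a low value. They report only what shows in the picture. A call takes as long as a camera call. They do not tell look-alikes from the thing itself.
- boxes_of(camera, target): "location" ([column, row] in pixels, amid what is visible of it).
- masks_of(camera, target): "pixels" (400x640 bool, what is visible of it) and "location" ([column, row] in pixels, amid what is visible of it).
The state is a dict: "time_s": time; "qpos": joint angles; "joint_velocities": joint speeds; "effort": joint torques, N m; "tool_pos": TCP position; "tool_rot": TCP orientation; "force": force on the tool from outside, world axes, zero at the start; "wrist_torque": the same for the moment, N m; "grip_width": finger opening in m; "grasp_force": force on a finger pad.
Only numpy, scipy, OpenCV 4.12 (cv2) and the standard library are available. Lean on these libraries where they do the work, as an engineer would, in place of code of your own. Each camera call takes 0.05 s, during which the arm holds its last target. There are 200 camera calls.

## Working session

There is one attempt and no reset: what is moved stays moved. The work goes in short steps, Python scripts to look and compute and a tool call to move; the robot and the scene stay as the last step left them, time stands still between calls to the robot, and variables do not carry over. Pictures are saved under pics/ and viewed, at most 10 in all, crops included, and the job is handed in when it is done.

Besides the shell and the picture viewer there is one more tool, called after "Call:" in YAML: its name, and indented under it one key for each argument. apply_moves: Moves the arm, as the interface text tells. Shifts and turns lie within -1 to 1; 1 stands for 0.2 m of shift or 1.5 rad of turn. Its arguments: {"type":"object","properties":{"moves":{"type":"array","items":{"type":"array","items":{"type":"number","minimum":-1,"maximum":1}}},"grip_force":{"type":"number"}},"required":["moves"]}

```bash
mkdir -p pics; ls; python3 - <<'E'
from cell import env, viewer, boxes_of, masks_of
import cv2
for c in ["side","top","wrist"]:
    k=viewer.get_calibration(c); print(c,k)
    im=viewer.read_camera(c); cv2.imwrite(f"pics/{c}0.png",im[:,:,::-1])
    if c!="wrist":
        for t in ["rod","cradle","pump","tube","card","pcb","jar","driver","carton"]:
            print(t,[(round(d['conf'],2),[round(float(v)) for v in d['location']]) for d in boxes_of(c,t)])
print(env.get_obs())
E
```

```text
pics
side {'fov_y': 54.29345485174552, 'cx': 320.62411705353117, 'cy': 204.0329346552658, 'position': array([0.39678014, 0.85813461, 0.88298403]), 'orientation': array([  42.96770443,   -0.85928609, -167.49460568])}
rod [(0.76, [289, 225])]
cradle [(0.91, [292, 224])]
pump [(0.59, [347, 102])]
tube [(0.69, [357, 128])]
card [(0.86, [375, 312]), (0.79, [341, 252])]
pcb [(0.55, [255, 188])]
jar [(0.81, [281, 150])]
driver [(0.69, [357, 125]), (0.66, [248, 236])]
carton [(0.71, [370, 362])]
top {'fov_y': 52.93323473773751, 'cx': 319.32166350213, 'cy': 194.48559379233822, 'position': array([0.35943904, 0.15039153, 1.34862494]), 'orientation': array([  8.17432906,  -1.15385452, -89.41794436])}
rod [(0.72, [294, 174]), (0.29, [484, 191])]
cradle [(0.97, [312, 178])]
pump [(0.56, [483, 193]), (0.53, [289, 172])]
tube [(0.69, [423, 205])]
card [(0.86, [292, 276]), (0.84, [242, 254]), (0.65, [292, 219])]
pcb [(0.87, [346, 131])]
jar [(0.66, [396, 141])]
driver [(0.71, [485, 191]), (0.63, [289, 144])]
carton [(0.59, [200, 252]), (0.51, [302, 170])]
wrist {'fov_y': 61.372589673892705, 'cx': 313
[... 186 characters left out ...]
': 1.05, 'qpos': array([74.20720909, 18.39202902, -4.01650282, 83.1067545 ,  1.29711144,
       78.54118272, -3.25821474]), 'joint_velocities': array([-0.09463271, -0.00844848, -0.01783098, -0.02386622, -0.00939736,
        0.03302803,  0.01300187]), 'effort': array([-4.68438921e-04, -4.91117263e+01, -4.03208798e-01, -3.12773287e+01,
       -6.37482083e-02,  3.36209207e-02,  3.13056921e-05]), 'tool_pos': array([ 0.18567549, -0.62294337,  0.22259239]), 'tool_rot': array([1.79994715e+02, 4.64208124e-03, 1.66041561e+01]), 'force': array([-0.64005232,  1.33207855, -0.74245819]), 'wrist_torque': array([-0.01151156, -0.02497625, -0.01772859]), 'grasp_force': 0.0, 'grip_width': 0.08698903545893752}
```

View pics/top0.png

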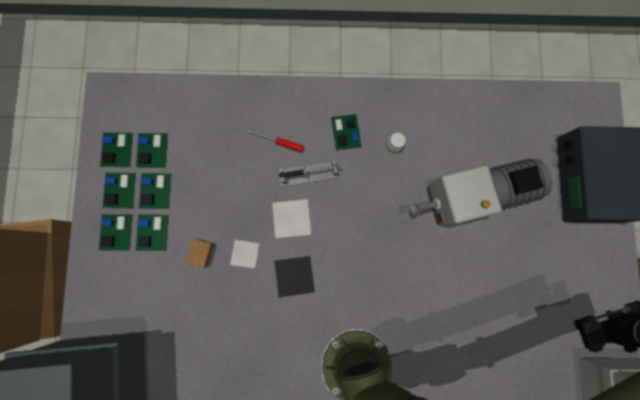

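View pics/side0.png

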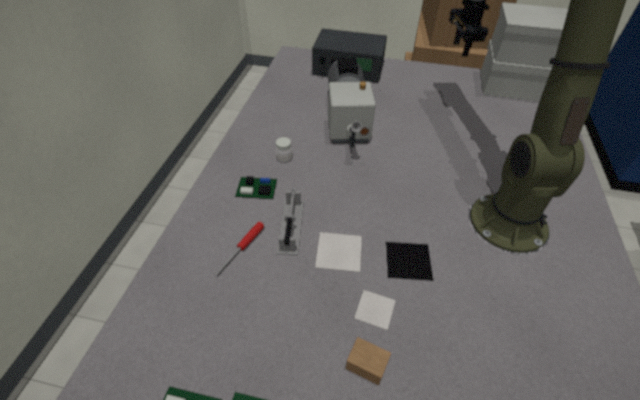

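Top view: white cards at (292,219), the larger, and (242,254); black card at (294,276). The rod lies in the cradle around (310,173), and the tube mouth is near (408,210). The side view agrees: rod at (290,222), large white card at (340,252), tube at (353,140).

```bash
cat > h.py <<'E'
import numpy as np, cv2
from scipy.spatial.transform import Rotation as R
def rot(rpy): return R.from_euler('xyz',rpy,degrees=True).as_matrix()
def foc(k): return 200/np.tan(np.radians(k['fov_y']/2))
def ray(k,p):
    f=foc(k); d=np.array([(p[0]-k['cx'])/f,-(p[1]-k['cy'])/f,-1.]); return rot(k['orientation'])@d
def on(k,p,z):
    d=ray(k,p); o=k['position']; return o+d*(z-o[2])/d[2]
def proj(k,P):
    c=(np.atleast_2d(P)-k['position'])@rot(k['orientation']); f=foc(k)
    return np.c_[k['cx']-f*c[:,0]/c[:,2], k['cy']+f*c[:,1]/c[:,2]]
def tri(ks,ps):
    A=np.zeros((3,3));b=np.zeros(3)
    for k,p in zip(ks,ps):
        d=ray(k,p);d/=np.linalg.norm(d);M=np.eye(3)-np.outer(d,d);A+=M;b+=M@k['position']
    return np.linalg.solve(A,b)
def rel(obs_pos,obs_rpy,P,Rm):
    """shift and turn (scaled) from the tool pose to world pose P,Rm"""
    R0=rot(obs_rpy); return R0.T@(np.array(P)-obs_pos)/.2, R.from_matrix(R0.T@Rm).as_rotvec()/1.5
E
python3 - <<'E'
from cell import env, viewer, boxes_of, masks_of
from h import *
K={c:viewer.get_calibration(c) for c in("side","top")}
np.set_printoptions(precision=3,suppress=True)
print("card top",on(K['top'],(292,219),.002),"side",on(K['side'],(340,251),.002))
print("small top",on(K['top'],(242,254),.002),"side",on(K['side'],(375,310),.002))
for z in [0.05]:
  print("handle end/tip top",on(K['top'],(280,177),z),on(K['top'],(338,168),z))
  print("side",on(K['side'],(287,244),z),on(K['side'],(293,193),z))
print("mouth",tri([K['top'],K['side']],[(405,210),(353,157)]),on(K['top'],(405,210),.15),on(K['side'],(353,157),.15))
T=cv2.imread('pics/top0.png');S=cv2.imread('pics/side0.png')
a=cv2.resize(T[155:235,265:365],(500,400),interpolation=3);b=cv2.resize(T[155:235,390:490],(500,400),interpolation=3)
w=np.hstack([cv2.resize(T[140:260,220:345],(400,384),interpolation=3),cv2.resize(S[90:210,270:395],(400,384),interpolation=3)])
cv2.imwrite('pics/crop1.png',w)
E
```

```text
card top [0.469 0.216 0.002] side [0.471 0.216 0.002]
small top [0.351 0.379 0.002] side [0.353 0.372 0.002]
handle end/tip top [0.603 0.256 0.05 ] [0.635 0.065 0.05 ]
side [0.608 0.26  0.05 ] [0.643 0.073 0.05 ]
mouth [ 0.499 -0.159  0.029] [ 0.488 -0.131  0.15 ] [ 0.483 -0.014  0.15 ]
```

View pics/crop1.png

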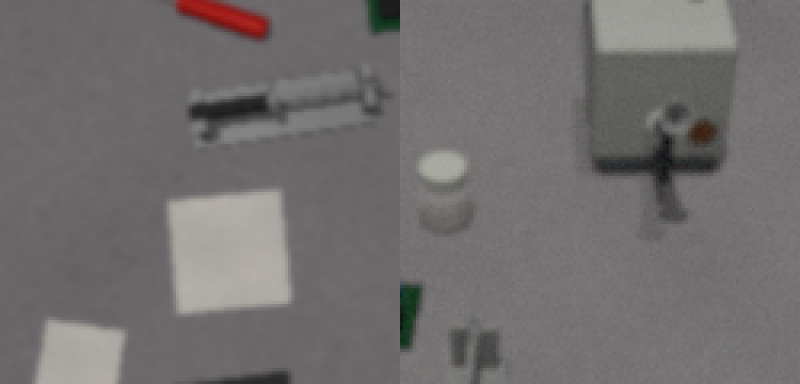

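Crop: the large white card is the bigger one (left half, about (230,250)). The tube mouth is at side pixel (356,127). The chosen rod is the only one in a cradle. Next I move the wrist camera over it.

Call:
apply_moves:
  moves:
    - [0.97,-0.94,-0.6,0,0,0,1]
    - [0.97,-0.94,-0.6,0,0,0,1]
    - [0.97,-0.94,-0.6,0,0,0,1]
    - [0.97,-0.94,-0.6,0,0,0,1]
    - [0.97,-0.94,-0.6,0,0,0,1]
    - [0.97,-0.94,-0.6,0,0,0,1]
    - [0.97,-0.94,-0.6,0,0,0,1]

```text
time_s: 1.75
tool_pos: [0.3234, -0.3824, 0.3467]
tool_rot: [179.7, -0.2, 17.2]
force: [-0.1, -0.1, 0.4]
grip_width: 0.0865
grasp_force: 0.0
```

Call:
apply_moves:
  moves:
    - [0.97,-0.94,0,0,0,-0.4,1]
    - [0.97,-0.94,0,0,0,-0.4,1]
    - [0.97,-0.94,0,0,0,-0.4,1]
    - [0.97,-0.94,0,0,0,-0.4,1]
    - [0.97,-0.94,0,0,0,-0.4,1]
    - [0.97,-0.94,0,0,0,-0.4,1]
    - [0.97,-0.94,0,0,0,-0.4,1]

```text
time_s: 2.45
tool_pos: [0.4516, -0.148, 0.3427]
tool_rot: [180.0, -0.0, 51.4]
force: [0.2, -0.7, -0.1]
grip_width: 0.0872
grasp_force: 0.0
```

```bash
python3 - <<'E'
from cell import env, viewer, boxes_of, masks_of
from h import *
np.set_printoptions(precision=4,suppress=True)
o=env.get_obs(); print(o['time_s'],o['tool_pos'],o['tool_rot'],o['qpos'])
K={c:viewer.get_calibration(c) for c in("side","top")}
print("mouth",tri([K['top'],K['side']],[(405,210),(356.5,127)]))
np.save('kw1.npy',viewer.get_calibration('wrist'),allow_pickle=True)
cv2.imwrite('pics/w1.png',viewer.read_camera('wrist')[:,:,::-1])
print([(t,[(d['conf'],d['location']) for d in boxes_of('wrist',t)]) for t in('rod','tube','cradle','card')])
print(rel(o['tool_pos'],o['tool_rot'],[.61,.2,.27],rot([180,0,100])))
E
```

```text
2.45 [ 0.4516 -0.148   0.3427] [179.9714  -0.0449  51.3964] [ 46.9612  -4.2941 -29.743   94.2862  -2.1604  89.4014 -21.2951]
mouth [ 0.4887 -0.1244  0.1762]
[('rod', []), ('tube', [(0.64, [367.4, 173.6])]), ('cradle', []), ('card', [(0.81, [59.8, 37.9]), (0.71, [366.1, 169.9]), (0.3, [474.0, 15.6])])]
(array([ 1.8537, -0.467 ,  0.3648]), array([ 0.0005, -0.0003, -0.5655]))
```

View pics/w1.png

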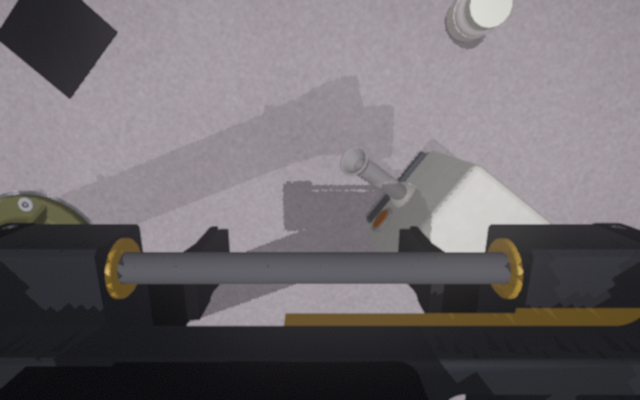

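Call:
apply_moves:
  moves:
    - [0.96,-0.23,0.1,0,0,0,1]
    - [0.96,-0.23,0.1,0,0,0,1]
    - [0.96,-0.23,0.1,0,0,0,1]
    - [0.96,-0.23,0.1,0,0,0,1]
    - [0.96,-0.23,0.1,0,0,0,1]

```text
time_s: 3.2
tool_pos: [0.5358, 0.033, 0.3217]
tool_rot: [-179.8, -0.2, 51.5]
force: [-0.9, 1.2, -1.0]
grip_width: 0.0872
grasp_force: 0.0
```

Call:
apply_moves:
  moves:
    - [0.9,-0.23,0.2,0,0,-0.56,1]
    - [0.9,-0.23,0.2,0,0,-0.56,1]
    - [0.9,-0.23,0.2,0,0,-0.56,1]
    - [0.9,-0.23,0.2,0,0,-0.56,1]
    - [0.9,-0.23,0.2,0,0,-0.56,1]
    - [0.9,-0.23,0.2,0,0,-0.56,1]
    - [0.9,-0.23,0.2,0,0,-0.56,1]
    - [0.9,-0.23,0.2,0,0,-0.56,1]

```text
time_s: 4.0
tool_pos: [0.6133, 0.1934, 0.2821]
tool_rot: [-180.0, 0.0, 98.8]
force: [-0.8, 0.2, 0.3]
grip_width: 0.0866
grasp_force: 0.0
```

```bash
python3 - <<'E'
from cell import env, viewer, boxes_of, masks_of
from h import *
np.set_printoptions(precision=4,suppress=True)
o=env.get_obs(); print(o['time_s'],o['tool_pos'],o['tool_rot'],o['qpos'])
k=viewer.get_calibration('wrist');print(k)
np.save('kw2.npy',k,allow_pickle=True)
cv2.imwrite('pics/w2.png',viewer.read_camera('wrist')[:,:,::-1])
print([(t,[(d['conf'],d['location']) for d in boxes_of('wrist',t)]) for t in('rod','cradle','card')])
E
```

```text
4.0 [0.6133 0.1934 0.2821] [-179.9687    0.0446   98.841 ] [ 18.5019  24.2827 -53.1201  77.4043  19.2507  87.6348 -24.0414]
{'fov_y': 61.372589673892705, 'cx': 313.50153701945396, 'cy': 197.50244817621981, 'position': array([0.6031, 0.2615, 0.4441]), 'orientation': array([-14.4437,   0.0429,   8.901 ])}
[('rod', [(0.75, [320.2, 173.0]), (0.43, [409.2, 142.0])]), ('cradle', [(0.81, [313.0, 180.9])]), ('card', [(0.9, [119.6, 8.4]), (0.81, [207.3, 127.1]), (0.59, [58.0, 110.0])])]
```

View pics/w2.png

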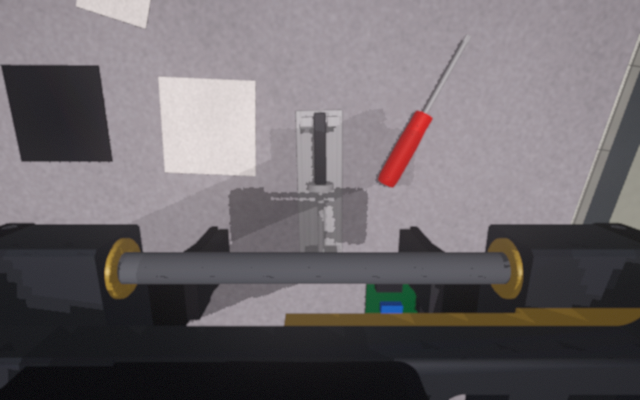

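Wrist view 2: the handle runs (319,113)-(320,186), and the big white card is around (208,126). Wrist view 1: the tube mouth is at about (352,160), and the tube meets the case near (404,193).

```bash
python3 - <<'E'
from h import *
np.set_printoptions(precision=4,suppress=True)
k2=np.load('kw2.npy',allow_pickle=True).item();k1=np.load('kw1.npy',allow_pickle=True).item()
a,b=on(k2,(319.5,113),.06),on(k2,(320.3,186),.06);print('handle',a,b,np.linalg.norm(a-b),np.degrees(np.arctan2(*(b-a)[[1,0]])))
P=[(297,111),(342,111),(298,192)]
print('cradle corners',[on(k2,p,.006) for p in P])
im=cv2.imread('pics/w2.png')
c=np.array([on(k2,p,.002) for p in [(160,77),(254,79),(256,175),(165,171)]]);print('card',c,c.mean(0))
w=cv2.imread('pics/w1.png')
A=cv2.resize(w[120:240,320:480],(800,600),interpolation=3);cv2.imwrite('pics/c2.png',A)
E
```

```text
handle [0.6098 0.2601 0.06  ] [0.6238 0.1787 0.06  ] 0.08262263433496148 -80.19737672851822
cradle corners [array([0.5823, 0.2579, 0.006 ]), array([0.6383, 0.2667, 0.006 ]), array([0.5986, 0.1543, 0.006 ])]
card [[0.4084 0.272  0.002 ]
 [0.5239 0.2877 0.002 ]
 [0.54   0.1677 0.002 ]
 [0.4199 0.1543 0.002 ]] [0.473  0.2204 0.002 ]
```

View pics/c2.png

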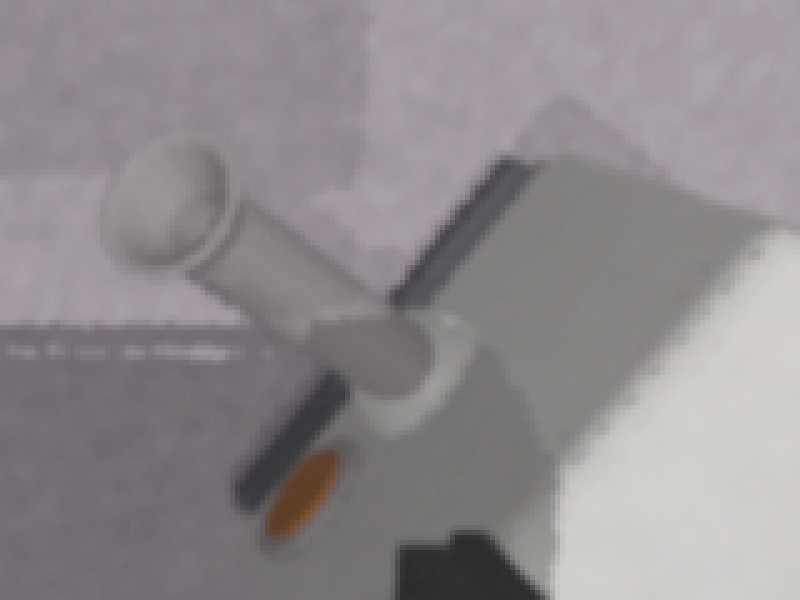

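Crop: the rim's centre is at about (165,204), i.e. wrist pixel (353,160.8). The case's top front edge runs (560,455)-(775,230).

```bash
python3 - <<'E'
from h import *
from cell import viewer
np.set_printoptions(precision=4,suppress=True)
k1=np.load('kw1.npy',allow_pickle=True).item()
u=lambda x,y:(320+(x+.5)/5-.5,120+(y+.5)/5-.5)
m=on(k1,u(165,204),.15);print('mouth w1',m)
K={c:viewer.get_calibration(c) for c in("side","top")}
print('side',on(K['side'],(356.5,127),.15),'top',on(K['top'],(405,210),.15), 'tri',tri([k1,K['side']],[u(165,204),(356.5,127)]))
print('reproj of m', proj(K['side'],m),proj(K['top'],m))
a,b=on(k1,u(560,455),.165),on(k1,u(775,230),.165);d=b-a
print('edge',a,b,'outward yaw',np.degrees(np.arctan2(d[0],-d[1]))+0, np.degrees(np.arctan2(d[1],d[0])))
a,b=on(k1,u(250,520),.0),on(k1,u(505,160),.0);print('base edge',np.degrees(np.arctan2(*(b-a)[[1,0]])))
for yaw in(90,95,100,105,110):
    h=np.array([np.cos(np.radians(yaw)),np.sin(np.radians(yaw)),0])*np.cos(np.radians(40));h[2]=np.sin(np.radians(40))
    p=proj(k1,[m-.0*h,m-.02*h,m-.125*h]);print(yaw,(p-[320,120])*5)
T=cv2.imread('pics/top0.png');S=cv2.imread('pics/side0.png')
cv2.imwrite('pics/c3.png',np.hstack([cv2.resize(T[160:240,395:475],(400,400),interpolation=3),cv2.resize(S[90:170,315:395],(400,400),interpolation=3)]))
E
```

```text
mouth w1 [ 0.4949 -0.1593  0.15  ]
side [ 0.4956 -0.1612  0.15  ] top [ 0.4881 -0.1305  0.15  ] tri [ 0.4952 -0.159   0.1516]
reproj of m [[356.647  127.3786]] [[414.456  207.8624]]
edge [ 0.528  -0.2507  0.165 ] [ 0.5887 -0.2381  0.165 ] outward yaw 101.75402167076962 11.754021670769614
base edge 19.1765141692656
90 [[163.     202.    ]
 [198.1015 247.8843]
 [343.1196 437.4501]]
95 [[163.     202.    ]
 [202.8087 243.9446]
 [367.7667 417.7536]]
100 [[163.     202.    ]
 [207.1703 239.6205]
 [390.8055 396.0253]]
105 [[163.     202.    ]
 [211.1532 234.9433]
 [412.0634 372.3931]]
110 [[163.     202.    ]
 [214.7268 229.9473]
 [431.3747 346.9991]]
```

View pics/c3.png

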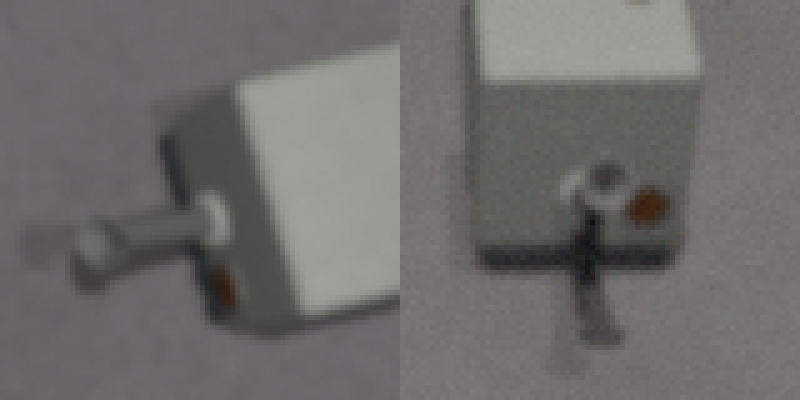

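Top crop: the mouth is at (414,209), which agrees with the wrist estimate (0.495,-0.160,0.150). Now I grasp the rod.

Call:
apply_moves:
  moves:
    - [0.126,0.038,0.5,0,0,-0.011,0.5]
    - [0.126,0.038,0.85,0,0,-0.011,0.5]
    - [0.126,0.038,0.85,0,0,-0.011,0.5]
    - [0.126,0.038,0.85,0,0,-0.011,0.5]
    - [0.126,0.038,0.85,0,0,-0.011,0.5]
    - [0.126,0.038,0.85,0,0,-0.011,0.5]

```text
time_s: 4.8
tool_pos: [0.6168, 0.2213, 0.1134]
tool_rot: [180.0, -0.0, 100.0]
force: [-0.1, 0.4, 1.3]
grip_width: 0.0481
grasp_force: 0.0
```

```bash
python3 - <<'E'
from cell import env, viewer
from h import *
np.set_printoptions(precision=4,suppress=True)
o=env.get_obs(); print(o['tool_pos'],o['tool_rot'],o['qpos'])
print(rel(o['tool_pos'],o['tool_rot'],[.617,.2194,.031],rot([180,0,99.8])))
cv2.imwrite('pics/w3.png',viewer.read_camera('wrist')[:,:,::-1])
E
```

```text
[0.6168 0.2213 0.1134] [179.9535  -0.0068 100.023 ] [ 14.8026  31.7012 -50.1839  88.4914  25.1764  71.6575 -29.1521]
(array([-0.0096, -0.0011,  0.4122]), array([ 0.0005, -0.0001,  0.0026]))
```

View pics/w3.png

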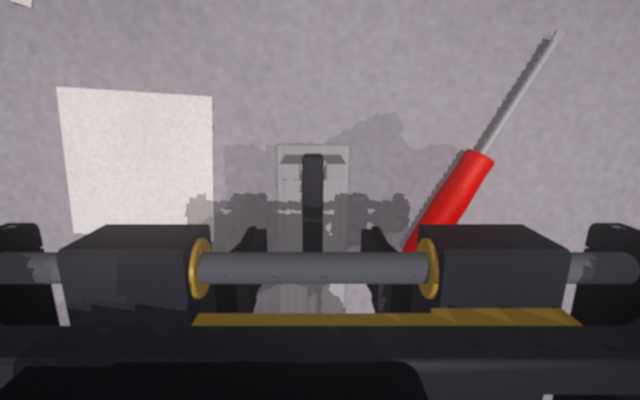

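The handle at column 313 sits centred between the fingers (253-373), and the driver is clear of them.

Call:
apply_moves:
  moves:
    - [-0.01,0,0.2,0,0,0,0.45]
    - [-0.01,0,0.41,0,0,0,0.45]
    - [-0.01,0,0.41,0,0,0,0.45]
    - [-0.01,0,0.41,0,0,0,0.45]
    - [-0.01,0,0.41,0,0,0,0]
    - [-0.01,0,0.41,0,0,0,0]
    - [-0.01,0,0.41,0,0,0,0]
    - [-0.01,0,0.41,0,0,0,0]
    - [-0.01,0,0.41,0,0,0,0]
    - [-0.01,0,0.41,0,0,0,0]
  grip_force: 50

```text
time_s: 5.85
tool_pos: [0.6171, 0.2195, 0.0314]
tool_rot: [179.9, 0.0, 100.0]
force: [-1.8, -1.0, 5.0]
grip_width: 0.0138
grasp_force: 50.0
```

Call:
apply_moves:
  moves:
    - [0,0,-0.2,0,0,0,0]
    - [0,0,-0.4,0,0,0,0]
    - [0,0,-0.8,0,0,0,0]
    - [0,0,-1,0,0,0,0]
    - [0,0,-1,0,0,0,0]
    - [0,0,-1,0,0,0,0]
    - [0,0,-1,0,0,0,0]

```text
time_s: 6.55
tool_pos: [0.6162, 0.219, 0.2291]
tool_rot: [-179.9, 0.0, 100.1]
force: [0.3, 0.0, -2.2]
grip_width: 0.0134
grasp_force: 50.0
```

Call:
apply_moves:
  moves:
    - [-0.74,-0.31,-0.25,0,0,0,0]
    - [-0.74,-0.31,-0.25,0,0,0,0]
    - [-0.74,-0.31,-0.25,0,0,0,0]
    - [-0.74,-0.31,-0.25,0,0,0,0]

```text
time_s: 6.95
tool_pos: [0.5807, 0.0555, 0.2785]
tool_rot: [-179.8, 0.2, 99.6]
force: [0.8, -0.5, -1.5]
grip_width: 0.0135
grasp_force: 50.0
```

Call:
apply_moves:
  moves:
    - [-0.74,-0.31,-0.25,0,0,0,0]
    - [-0.74,-0.31,-0.25,0,0,0,0]
    - [-0.74,-0.31,-0.25,0,0,0,0]
    - [-0.74,-0.31,-0.25,0,0,0,0]

```text
time_s: 7.35
tool_pos: [0.5443, -0.1013, 0.3288]
tool_rot: [-179.8, 0.1, 99.5]
force: [1.2, -0.5, -1.8]
grip_width: 0.0132
grasp_force: 50.0
```

Call:
apply_moves:
  moves:
    - [-0.74,-0.31,-0.25,0,0,0,0]
    - [-0.74,-0.31,-0.25,0,0,0,0]
    - [-0.74,-0.31,-0.25,0,0,0,0]
    - [-0.74,-0.31,-0.25,0,0,0,0]
    - [-0.74,-0.31,-0.25,0,0,0,0]

```text
time_s: 7.85
tool_pos: [0.5091, -0.2551, 0.378]
tool_rot: [-179.8, -0.1, 99.6]
force: [-0.6, 0.6, -1.6]
grip_width: 0.0135
grasp_force: 50.0
```

```bash
python3 - <<'E'
from cell import env, viewer, boxes_of
from h import *
np.set_printoptions(precision=4,suppress=True)
o=env.get_obs(); print(o['tool_pos'],o['tool_rot'],o['qpos'])
k=viewer.get_calibration('wrist');np.save('kw4.npy',k,allow_pickle=True);print(k['position'],k['orientation'])
w=viewer.read_camera('wrist')[:,:,::-1];cv2.imwrite('pics/w4.png',w)
p=proj(k,[.495,-.1593,.15])[0];print(p)
x0,y0=int(p[0])-60,max(0,int(p[1])-45);print(x0,y0)
cv2.imwrite('pics/c4.png',cv2.resize(w[y0:y0+120,x0:x0+160],(800,600),interpolation=3))
S=viewer.read_camera('side')[:,:,::-1];cv2.imwrite('pics/s4.png',S)
E
```

```text
[ 0.5091 -0.2551  0.378 ] [-179.8142   -0.116    99.6115] [ 61.6659  10.8268 -44.4717  77.8183   7.5682  94.5905  27.9005]
[ 0.4985 -0.1875  0.5402] [-14.2816   0.1974   9.6731]
[315.8623  85.1447]
255 40
```

View pics/c4.png

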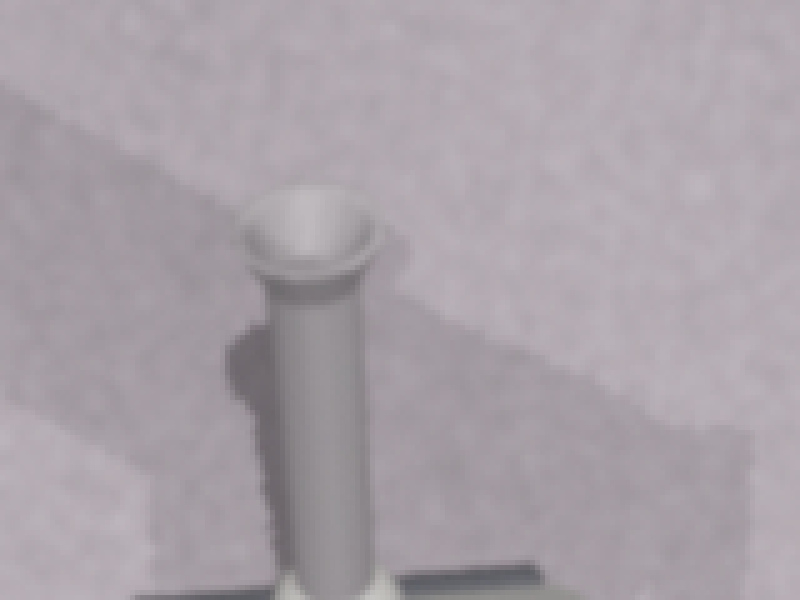

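Crop: the rim's centre is at (312,228). The tube axis passes (315,300) and (330,560) in crop pixels.

```bash
python3 - <<'E'
from h import *
np.set_printoptions(precision=4,suppress=True)
from cell import viewer
k1=np.load('kw1.npy',allow_pickle=True).item();k4=np.load('kw4.npy',allow_pickle=True).item()
u=lambda x,y,a,b:(a+(x+.5)/5-.5,b+(y+.5)/5-.5)
q1=u(165,204,320,120);q4=u(312,228,255,40);s=viewer.get_calibration('side')
print(on(k1,q1,.15),on(k4,q4,.15),tri([k1,k4],[q1,q4]),tri([k1,k4,s],[q1,q4,(356.6,127)]))
m=(on(k1,q1,.15)+on(k4,q4,.15))/2
for k,mm,a,b in((k4,on(k4,q4,.15),255,40),(k1,on(k1,q1,.15),320,120)):
  for yaw in(98,100,102,104,106,108):
    r=np.radians(yaw);h=np.array([np.cos(r)*.766,np.sin(r)*.766,.643])
    p=(proj(k,[mm-.03*h,mm-.1*h])-[a,b])*5+2;print(yaw,p.ravel())
E
```

```text
[ 0.4949 -0.1593  0.15  ] [ 0.4962 -0.1591  0.15  ] [ 0.4956 -0.1592  0.1503] [ 0.4954 -0.1592  0.1514]
98 [308.3468 337.1585 301.353  546.1348]
100 [311.7642 337.2    311.3128 546.2561]
102 [315.1813 337.1179 321.2721 546.028 ]
104 [318.5941 336.9124 331.2201 545.4508]
106 [321.9986 336.5837 341.1463 544.5249]
108 [325.3909 336.1321 351.0402 543.2513]
98 [227.428  261.9068 347.6477 373.4198]
100 [229.9366 259.306  355.1283 365.9307]
102 [232.3569 256.6216 362.3661 358.1894]
104 [234.6859 253.8568 369.3523 350.2037]
106 [236.9209 251.0147 376.0782 341.9817]
108 [239.059  248.0986 382.5351 333.5316]
```

```bash
cat >> h.py <<'E'
M=np.array([.4955,-.1592,.150]);YAW=103.2
def tubeframe(yaw=YAW,el=40):
    y,e=np.radians([yaw,el]);tx=np.array([np.cos(y)*np.cos(e),np.sin(y)*np.cos(e),np.sin(e)]);ty=np.array([np.sin(y),-np.cos(y),0]);return np.c_[tx,ty,np.cross(tx,ty)]
def tcp_for(gap,F=None): # collar face at gap outwards of the mouth along the tube
    F=tubeframe() if F is None else F
    return M+(gap+.049)*F[:,0]+.0188*F[:,2]
E
python3 - <<'E'
from h import *
from cell import env
np.set_printoptions(precision=4,suppress=True)
o=env.get_obs();F=tubeframe();p,q=o['tool_pos'],o['tool_rot']
W=tcp_for(.185);print(W,tcp_for(0),F)
L=tubeframe(el=0)
s,t=rel(p,q,W+[0,0,.02],L);print(s,t)
print(R.from_matrix(L.T@F).as_rotvec()/1.5)
E
```

```text
[0.4518 0.0271 0.286 ] [ 0.4842 -0.1109  0.1671] [[-0.1749  0.9736 -0.1468]
 [ 0.7458  0.2284  0.6258]
 [ 0.6428  0.     -0.766 ]]
[ 1.412  -0.0473  0.3665] [-0.0014 -0.0024 -0.0364]
[-0.      0.4654 -0.    ]
```

Call:
apply_moves:
  moves:
    - [0.71,-0.02,0,0,0,-0.036,0]
    - [0.71,-0.02,0,0,0,-0.036,0]
    - [0.71,-0.02,0,0,0,-0.036,0]
    - [0.71,-0.02,0,0,0,-0.036,0]

```text
time_s: 8.35
tool_pos: [0.482, -0.1006, 0.3803]
tool_rot: [-179.9, -0.0, 104.0]
force: [0.1, -0.2, -1.5]
grip_width: 0.0134
grasp_force: 50.0
```

Call:
apply_moves:
  moves:
    - [0.71,-0.02,0.36,0,0,0,0]
    - [0.71,-0.02,0.36,0,0,0,0]
    - [0.71,-0.02,0.36,0,0,0,0]
    - [0.71,-0.02,0.36,0,0.1,0,0]
    - [0.71,-0.02,0.36,0,0.2,0,0]
    - [0.71,-0.02,0.36,0,0.3,0,0]
    - [0.71,-0.02,0.36,0,0.4,0,0]
    - [0.71,-0.02,0.36,0,0.465,0,0]
    - [0.71,-0.02,0.36,0,0.465,0,0]
    - [0.71,-0.02,0.36,0,0.465,0,0]

```text
time_s: 9.35
tool_pos: [0.4457, 0.0275, 0.308]
tool_rot: [-179.9, -40.0, 103.2]
force: [0.7, 1.1, -1.0]
grip_width: 0.0133
grasp_force: 50.0
```

```bash
cat > q.py <<'E'
from h import *
from cell import env, viewer
import sys
np.set_printoptions(precision=4,suppress=True)
o=env.get_obs();F=tubeframe();p,q=o['tool_pos'],o['tool_rot']
print(o['time_s'],p,q,o['qpos'],'F',o['force'],'T',o['wrist_torque'],o['grip_width'])
A=rot(q);c=p-.049*A[:,0]-.0188*A[:,2];e=F.T@(c-M);t=F.T@(c-.115*A[:,0]-M)
print('collar in tube frame',e*1000,'tip',t*1000)
for g in map(float,sys.argv[1:]): print(g,*rel(p,q,tcp_for(g),F))
E
python3 q.py .145 .08
python3 - <<'E'
from cell import viewer;import cv2
w=viewer.read_camera('side')[:,:,::-1];cv2.imwrite('pics/s5.png',cv2.resize(w[60:210,260:460],(800,600),interpolation=3))
E
```

```text
9.35 [0.4457 0.0275 0.308 ] [-179.9233  -39.9502  103.2361] [ 60.5034   8.4938 -44.9044  97.5922 -28.6956  96.4123  30.0053] F [ 0.6895  1.062  -1.0415] T [-0.8365 -0.3207  0.0155] 0.013311351696298478
collar in tube frame [200.4921  -5.7579 -15.7188] tip [ 85.4921  -5.7023 -15.8187]
0.145 [-0.2773  0.0291  0.0786] [-0.0012  0.0006  0.0003]
0.08 [-0.6023  0.0289  0.0789] [-0.0012  0.0006  0.0003]
```

View pics/s5.png

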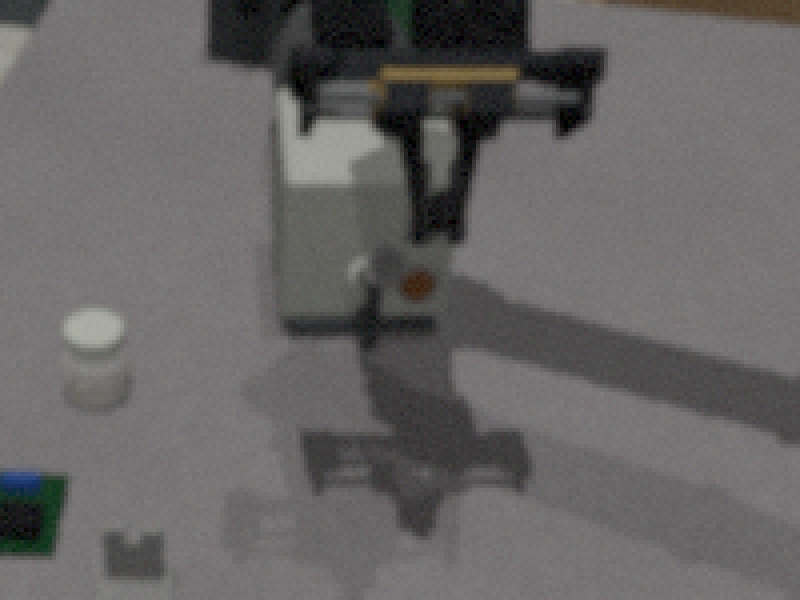

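The side view shows the gripper, tilted, in line above the mouth at about (385,262) in the crop. Now approach and insert with force checks.

Call:
apply_moves:
  moves:
    - [0,0.029,0.079,0,0,0,0]
    - [-0.18,0.029,0.079,0,0,0,0]
    - [-0.35,0.029,0.079,0,0,0,0]
    - [-0.35,0.029,0.079,0,0,0,0]
    - [-0.35,0.029,0.079,0,0,0,0]

```text
time_s: 9.9
tool_pos: [0.4618, -0.0134, 0.2523]
tool_rot: [179.9, -39.9, 103.3]
force: [-0.2, -0.3, -1.4]
grip_width: 0.0136
grasp_force: 50.0
```

```bash
python3 q.py .1
```

```text
9.9 [ 0.4618 -0.0134  0.2523] [179.9272 -39.8839 103.3187] [ 60.0422  15.1893 -43.3189  97.7417 -23.7862  92.0159  32.7525] F [-0.2206 -0.2765 -1.3899] T [-0.8272 -0.3124 -0.0115] 0.013566047004852724
collar in tube frame [131.4152   0.5491  -1.1175] tip [16.4156  0.7319 -1.3503]
0.1 [-0.1569 -0.0026  0.0054] [-0.      0.0013  0.0011]
```

Call:
apply_moves:
  moves:
    - [-0.05,-0.003,0.006,0,0,0,0]
    - [-0.1,-0.003,0.006,0,0,0,0]
    - [-0.16,-0.003,0.006,0,0,0,0]
    - [-0.16,-0.003,0.006,0,0,0,0]

```text
time_s: 10.3
tool_pos: [0.4663, -0.0399, 0.2287]
tool_rot: [-179.9, -40.0, 103.0]
force: [0.6, -0.3, -1.1]
grip_width: 0.0134
grasp_force: 50.0
```

Call:
apply_moves:
  moves:
    - [-0.04,0,0,0,0,0,0]
    - [-0.08,0,0,0,0,0,0]
    - [-0.12,0,0,0,0,0,0]
    - [-0.12,0,0,0,0,0,0]

```text
time_s: 10.7
tool_pos: [0.4706, -0.0572, 0.2136]
tool_rot: [-179.9, -40.0, 103.0]
force: [-0.4, -0.2, -0.5]
grip_width: 0.0135
grasp_force: 50.0
```

```bash
python3 q.py .03
```

```text
10.7 [ 0.4706 -0.0572  0.2136] [-179.9214  -39.9953  103.0086] [ 60.2196  20.6334 -41.2084  96.3874 -19.8979  90.2607  35.1693] F [-0.3894 -0.2403 -0.4935] T [-0.8943 -0.3483  0.0069] 0.013510146955701297
collar in tube frame [72.2741 -1.1352 -0.0521] tip [-42.7255  -1.4294  -0.0612]
0.03 [-0.2113  0.0055  0.0003] [ 0.0005  0.0001 -0.0017]
```

Call:
apply_moves:
  moves:
    - [-0.05,0.004,0,0,0,0,0]
    - [-0.1,0.004,0,0,0,0,0]
    - [-0.15,0.004,0,0,0,0,0]
    - [-0.2,0.004,0,0,0,0,0]
    - [-0.2,0.004,0,0,0,0,0]

```text
time_s: 11.2
tool_pos: [0.4783, -0.0873, 0.1876]
tool_rot: [-179.9, -40.0, 103.0]
force: [-0.2, -0.5, -1.5]
grip_width: 0.0134
grasp_force: 50.0
```

Call:
apply_moves:
  moves:
    - [-0.04,0,0,0,0,0,0]
    - [-0.08,0,0,0,0,0,0]
    - [-0.12,0,0,0,0,0,0]
    - [-0.12,0,0,0,0,0,0]

```text
time_s: 11.6
tool_pos: [0.4826, -0.1048, 0.1725]
tool_rot: [-179.9, -40.0, 103.0]
force: [-0.1, -0.3, -1.7]
grip_width: 0.0138
grasp_force: 50.0
```

```bash
python3 q.py 0
```

```text
11.6 [ 0.4826 -0.1048  0.1725] [-179.9452  -39.969   103.0273] [ 60.0296  26.8168 -38.8341  93.6081 -15.8069  88.8919  37.5571] F [-0.0566 -0.3131 -1.6855] T [-0.9087 -0.3936 -0.0425] 0.013773635819409047
collar in tube frame [ 8.2589 -0.3155 -0.1261] tip [-106.7408   -0.5812   -0.1881]
0.0 [-0.0412  0.001   0.0005] [ 0.0007  0.0004 -0.0015]
```

Now small steps until contact.

Call:
apply_moves:
  moves:
    - [-0.01,0,0,0,0,0,0]
    - [-0.02,0,0,0,0,0,0]
    - [-0.03,0,0,0,0,0,0]
    - [-0.03,0,0,0,0,0,0]

```text
time_s: 12.0
tool_pos: [0.4836, -0.1083, 0.1695]
tool_rot: [-180.0, -40.0, 103.1]
force: [0.7, 0.7, -1.9]
grip_width: 0.0136
grasp_force: 50.0
```

Call:
apply_moves:
  moves:
    - [-0.005,0,0,0,0,0,0]
    - [-0.01,0,0,0,0,0,0]
    - [-0.01,0,0,0,0,0,0]

```text
time_s: 12.3
tool_pos: [0.484, -0.1097, 0.1683]
tool_rot: [-180.0, -40.0, 103.1]
force: [0.2, -0.5, -1.6]
grip_width: 0.0133
grasp_force: 50.0
```

Call:
apply_moves:
  moves:
    - [-0.005,0,0,0,0,0,0]
    - [-0.005,0,0,0,0,0,0]

```text
time_s: 12.5
tool_pos: [0.4842, -0.1104, 0.1676]
tool_rot: [-180.0, -40.0, 103.1]
force: [0.8, 0.4, -1.4]
grip_width: 0.0134
grasp_force: 50.0
```

```bash
python3 q.py 0
```

```text
12.5 [ 0.4842 -0.1104  0.1676] [-179.9956  -39.9595  103.1429] [ 59.9815  27.5847 -38.5725  93.1778 -15.3144  88.7802  37.8783] F [ 0.8391  0.4427 -1.3889] T [-0.8942 -0.3381 -0.0378] 0.01336096053351514
collar in tube frame [ 0.6694  0.0598 -0.1443] tip [-114.3305   -0.028    -0.2256]
0.0 [-0.0033 -0.0005  0.0006] [ 0.0004  0.0005 -0.0005]
```

Call:
apply_moves:
  moves:
    - [-0.005,0,0,0,0,0,0]
    - [-0.005,0,0,0,0,0,0]

```text
time_s: 12.7
tool_pos: [0.4844, -0.1111, 0.167]
tool_rot: [-180.0, -40.0, 103.1]
force: [0.5, -0.0, -1.4]
grip_width: 0.013
grasp_force: 50.0
```

Call:
apply_moves:
  moves:
    - [-0.005,0,0,0,0,0,0]
    - [-0.005,0,0,0,0,0,0]

```text
time_s: 12.9
tool_pos: [0.4844, -0.1112, 0.1669]
tool_rot: [-180.0, -40.0, 103.2]
force: [-1.0, 2.1, 1.5]
grip_width: 0.0138
grasp_force: 50.0
```

Call:
apply_moves:
  moves:
    - [-0.005,0,0,0,0,0,0]
    - [-0.005,0,0,0,0,0,0]

```text
time_s: 13.1
tool_pos: [0.4843, -0.1112, 0.1668]
tool_rot: [-180.0, -40.1, 103.2]
force: [-3.0, 4.2, 4.4]
grip_width: 0.0136
grasp_force: 50.0
```

Contact, with the force along the tube axis. I push a little more to seat the collar.

Call:
apply_moves:
  moves:
    - [-0.007,0,0,0,0,0,0]
    - [-0.007,0,0,0,0,0,0]
    - [-0.007,0,0,0,0,0,0]

```text
time_s: 13.4
tool_pos: [0.4843, -0.1112, 0.1667]
tool_rot: [-180.0, -40.2, 103.3]
force: [-4.8, 5.3, 9.3]
grip_width: 0.0133
grasp_force: 50.0
```

```bash
python3 q.py 0
```

```text
13.4 [ 0.4843 -0.1112  0.1667] [-179.9764  -40.2338  103.3255] [ 59.9356  27.9494 -38.5257  92.9572 -15.2361  88.9803  38.0364] F [-4.8141  5.2877  9.2779] T [1.1409 0.6258 0.3602] 0.013345864776994289
collar in tube frame [-0.5593  0.1729  0.277 ] tip [-115.5582    0.3653    0.7464]
0.0 [ 0.0024 -0.0003 -0.0004] [-0.0012 -0.0027  0.0011]
```

Seated, with about 12 N along the axis at the expected depth. Draw it out.

Call:
apply_moves:
  moves:
    - [0.05,0,0,0,0,0,0]
    - [0.12,0,0,0,0,0,0]
    - [0.2,0,0,0,0,0,0]
    - [0.28,0,0,0,0,0,0]
    - [0.36,0,0,0,0,0,0]
    - [0.44,0,0,0,0,0,0]
    - [0.44,0,0,0,0,0,0]

```text
time_s: 14.1
tool_pos: [0.4698, -0.0457, 0.2233]
tool_rot: [179.9, -39.9, 103.4]
force: [0.1, -0.2, -0.9]
grip_width: 0.0135
grasp_force: 50.0
```

```bash
python3 q.py .19
```

```text
14.1 [ 0.4698 -0.0457  0.2233] [179.8517 -39.8601 103.4227] [ 60.0998  19.3636 -41.8885  96.6728 -20.7286  90.5745  34.6211] F [ 0.1364 -0.1816 -0.904 ] T [-0.8746 -0.3684  0.0405] 0.013506863694489689
collar in tube frame [87.2879  1.001  -0.2212] tip [-27.7113   1.344   -0.5016]
0.19 [ 0.5138 -0.0028 -0.0007] [0.0001 0.0016 0.002 ]
```

Call:
apply_moves:
  moves:
    - [0.15,0,0,0,0,0,0]
    - [0.35,0,0,0,0,0,0]
    - [0.55,0,0,0,0,0,0]
    - [0.55,0,0,0,0,0,0]
    - [0.65,0,0,0,-0.1,0,0]
    - [0.65,0,0,0,-0.2,0,0]
    - [0.65,0,0,0,-0.3,0,0]
    - [0.65,0,0,0,-0.4,0,0]
    - [0.65,0,0,0,-0.465,0,0]
    - [0.65,0,0,0,-0.465,0,0]

```text
time_s: 15.1
tool_pos: [0.4465, 0.0528, 0.3054]
tool_rot: [179.9, 0.2, 103.6]
force: [0.6, 0.8, -2.0]
grip_width: 0.0135
grasp_force: 50.0
```

```bash
cat > c.py <<'E'
from h import *
from cell import env
np.set_printoptions(precision=4,suppress=True)
o=env.get_obs();p,q=o['tool_pos'],o['tool_rot'];A=rot(q)
L=tubeframe(el=0,yaw=103);T=np.array([.472,.219,.09])+.164*L[:,0]+.0188*L[:,2]
print(o['time_s'],p,q,o['qpos'],'tip',p-.164*A[:,0]-.0188*A[:,2],'T',T);print(*rel(p,q,T,L))
E
python3 c.py
```

```text
15.1 [0.4465 0.0528 0.3054] [179.9465   0.1875 103.5602] [ 53.6508 -11.1293 -54.953  100.5283  -8.9446  85.8729  13.4053] tip [ 0.4849 -0.1065  0.3248] T [0.4351 0.3788 0.0712]
[1.6015 0.3256 1.1662] [0.0006 0.0022 0.0065]
```

Call:
apply_moves:
  moves:
    - [0.8,0.16,0.2,0,0,0.006,0]
    - [0.8,0.16,0.2,0,0,0.006,0]
    - [0.8,0.16,0.2,0,0,0.006,0]
    - [0.8,0.16,0.2,0,0,0.006,0]
    - [0.8,0.16,0.2,0,0,0.006,0]

```text
time_s: 15.6
tool_pos: [0.4408, 0.2138, 0.2639]
tool_rot: [-179.8, -0.3, 102.8]
force: [0.1, -0.5, -1.5]
grip_width: 0.0136
grasp_force: 50.0
```

```bash
python3 c.py
```

```text
15.6 [0.4408 0.2138 0.2639] [-179.8135   -0.323   102.8467] [ 48.1992  -0.259  -75.3527  99.5756  -0.618   80.5913 -14.2044] tip [0.4773 0.0538 0.2818] T [0.4351 0.3788 0.0712]
[0.8051 0.159  0.9675] [-0.0022 -0.0038 -0.0018]
```

Joint 3 nears its range here (-75°), so I back off outward and turn to a more favourable yaw.

Call:
apply_moves:
  moves:
    - [-0.1,0.25,0,0,0,0.1,0]
    - [-0.1,0.49,0,0,0,0.2,0]
    - [-0.1,0.49,0,0,0,0.3,0]
    - [-0.1,0.49,0,0,0,0.41,0]
    - [-0.1,0.49,0,0,0,0.41,0]

```text
time_s: 16.1
tool_pos: [0.5432, 0.2105, 0.2623]
tool_rot: [-179.7, 0.1, 66.9]
force: [-0.3, 1.2, -1.5]
grip_width: 0.0137
grasp_force: 50.0
```

```bash
sed -i 's/yaw=103)/yaw=60)/' c.py; python3 c.py
```

```text
16.1 [0.5432 0.2105 0.2623] [-179.662     0.0832   66.8641] [ 28.1264  19.7568 -64.5106  87.7396  17.6212  84.0269 -60.1167] tip [0.4789 0.0597 0.2813] T [0.554  0.361  0.0712]
[ 0.7145 -0.2404  0.956 ] [-0.0039  0.0012  0.0799]
```

Call:
apply_moves:
  moves:
    - [0.36,-0.12,0.1,-0.004,0,0.08,0]
    - [0.36,-0.12,0.1,-0.004,0,0.08,0]
    - [0.36,-0.12,0.1,-0.004,0,0.08,0]

```text
time_s: 16.4
tool_pos: [0.5463, 0.2908, 0.2418]
tool_rot: [-180.0, 0.1, 60.7]
force: [-1.0, 0.3, -1.5]
grip_width: 0.0139
grasp_force: 50.0
```

```bash
python3 c.py
```

```text
16.4 [0.5463 0.2908 0.2418] [-179.9972    0.1022   60.6698] [ 15.6311  24.966  -61.4595  84.5875  21.941   83.4816 -75.396 ] tip [0.4659 0.1479 0.2609] T [0.554  0.361  0.0712]
[ 0.3264 -0.1381  0.8526] [-0.      0.0012  0.0078]
```

Fine. On to the card, then down.

Call:
apply_moves:
  moves:
    - [0.326,-0.138,0,0,0.001,0.008,0]
    - [0.326,-0.138,0.2,0,0.001,0.008,0]
    - [0.326,-0.138,0.4,0,0.001,0.008,0]
    - [0.326,-0.138,0.6,0,0.001,0.008,0]
    - [0.326,-0.138,0.6,0,0.001,0.008,0]

```text
time_s: 16.9
tool_pos: [0.5548, 0.3527, 0.1168]
tool_rot: [179.9, 0.7, 59.6]
force: [-0.1, -1.3, -2.3]
grip_width: 0.0133
grasp_force: 50.0
```

```bash
python3 c.py; python3 - <<'E'
from h import *
from cell import viewer,masks_of
np.set_printoptions(precision=4,suppress=True)
for c,pr in(("top",(292,219)),("side",(340,251))):
    k=viewer.get_calibration(c);im=viewer.read_camera(c);cv2.imwrite(f'pics/{c}6.png',im[:,:,::-1])
    for d in masks_of(c,'card'):
        m=d['pixels'];n,l,s,ce=cv2.connectedComponentsWithStats(m.astype('uint8'))
        print(c,d['conf'],m.sum(),d['location'],on(k,d['location'],.002))
    print('rod',[(d['conf'],d['location'],cv2.fitLine(np.argwhere(d['pixels'])[:,::-1].astype('float32'),2,0,.01,.01).ravel()) for d in masks_of(c,'rod')])
E
```

```text
16.9 [0.5548 0.3527 0.1168] [179.9286   0.6769  59.6284] [  5.0497  34.8987 -56.212   87.2284  29.8052  74.5192 -85.1529] tip [0.472  0.2114 0.1375] T [0.554  0.361  0.0712]
[ 0.0366 -0.0251  0.2274] [ 0.0008  0.0079 -0.0043]
top 0.92 661 [241.3, 253.8] [0.3518 0.381  0.002 ]
top 0.92 1384 [292.6, 273.3] [0.2901 0.2105 0.002 ]
rod [(0.53, [487.4, 193.2], array([  0.9714,  -0.2375, 486.1158, 190.4592], dtype=float32))]
side 0.82 1110 [346.6, 254.2] [0.4508 0.2223 0.002 ]
side 0.65 1622 [407.8, 262.1] [0.2838 0.2103 0.002 ]
side 0.64 1047 [375.7, 311.1] [0.3514 0.3748 0.002 ]
rod []
```

Call:
apply_moves:
  moves:
    - [0.037,-0.025,0.1,0.001,0.008,-0.004,0]
    - [0.037,-0.025,0.227,0.001,0.008,-0.004,0]
    - [0.037,-0.025,0.227,0.001,0.008,-0.004,0]
    - [0.037,-0.025,0.227,0.001,0.008,-0.004,0]
    - [0.037,-0.025,0.227,0.001,0.008,-0.004,0]

```text
time_s: 17.7
tool_pos: [0.5566, 0.3694, 0.0814]
tool_rot: [179.7, -0.9, 60.2]
force: [-0.1, 0.1, -1.5]
grip_width: 0.0135
grasp_force: 50.0
```

```bash
python3 c.py; python3 - <<'E'
from h import *
from cell import viewer,env
np.set_printoptions(precision=4,suppress=True)
k2=np.load('kw2.npy',allow_pickle=True).item()
for f,k,pr in(("top0",viewer.get_calibration('top'),(292,219)),("side0",viewer.get_calibration('side'),(340,251)),("w2",k2,(208,120))):
    g=cv2.GaussianBlur(cv2.imread(f'pics/{f}.png',0),(3,3),0);bg=np.median(g[pr[1]-5:pr[1]+5,pr[0]-5:pr[0]+5])
    for th in(.85,.9):
        n,l,s,ce=cv2.connectedComponentsWithStats((g>bg*th).astype('uint8'));i=l[pr[1],pr[0]];m=l==i
        P=np.array([on(k,(x,y),.002)[:2] for y,x in np.argwhere(m)],dtype='float32')
        print(f,s[i],P.mean(0),cv2.minAreaRect(P))
o=env.get_obs();A=rot(o['tool_rot']);p=o['tool_pos']
for c in('side','wrist','top'):
    k=viewer.get_calibration(c);im=viewer.read_camera(c);cv2.imwrite(f'pics/{c}7.png',im[:,:,::-1])
    print(c,'tip, collar pred px',proj(k,[p-.164*A[:,0]-.0188*A[:,2],p-.049*A[:,0]-.0188*A[:,2]]))
E
```

```text
17.7 [0.5566 0.3694 0.0814] [179.664   -0.9418  60.1642] [  3.7418  36.9462 -55.382   89.0051  31.8679  69.9211 -86.7572] tip [0.4748 0.2269 0.0975] T [0.554  0.361  0.0712]
[-0.0434  0.0091  0.0505] [ 0.0039 -0.011   0.0019]
top0 [ 273  200   38   38 1240] [0.4713 0.2186] ((0.4717995226383209, 0.21899355947971344), (0.11818406730890274, 0.11865410208702087), 6.4905619621276855)
top0 [ 273  200   37   37 1183] [0.4716 0.2191] ((0.47206559777259827, 0.21860474348068237), (0.11636191606521606, 0.11598686128854752), 6.241030216217041)
side0 [ 316  232   46   39 1542] [0.4735 0.2174] ((0.47412005066871643, 0.215126171708107), (0.12151617556810379, 0.12138183414936066), 6.230231285095215)
side0 [ 316  233   45   38 1463] [0.4738 0.2174] ((0.4744369089603424, 0.2152780294418335), (0.11781138926744461, 0.11775389313697815), 6.13580846786499)
w2 [ 158   77   98   99 9035] [0.4717 0.2217] ((0.4719291627407074, 0.21949413418769836), (0.12097141146659851, 0.1213773563504219), 6.42153787612915)
w2 [ 159   77   96   98 8799] [0.4716 0.2218] ((0.47172272205352783, 0.21945415437221527), (0.11881635338068008, 0.11993565410375595), 6.379202842712402)
side tip, collar pred px [[339.5089 232.159 ]
 [308.8161 258.712 ]]
wrist tip, collar pred px [[314.1353 522.9554]
 [314.493  354.7851]]
top tip, collar pred px [[287.1011 214.587 ]
 [255.5576 195.9314]]
```

Call:
apply_moves:
  moves:
    - [0,0,0,0,0,0,0]
    - [0,0,0,0,0,0,0]
    - [0,0,0,0,0,0,0]

```text
time_s: 18.15
tool_pos: [0.5556, 0.3686, 0.0794]
tool_rot: [179.7, -0.8, 60.2]
force: [0.1, -0.4, -1.6]
grip_width: 0.0137
grasp_force: 50.0
```

```bash
sed -i 's/.472,.219,/.472,.2185,/' c.py; python3 c.py
```

```text
18.15 [0.5556 0.3686 0.0794] [179.7377  -0.7934  60.1827] [  3.7205  37.0373 -55.3156  89.1305  31.8857  69.8871 -86.7738] tip [0.4739 0.2262 0.0959] T [0.554  0.3605 0.0712]
[-0.0397  0.013   0.0405] [ 0.003  -0.0092  0.0021]
```

Call:
apply_moves:
  moves:
    - [-0.04,0.013,0.03,0.003,-0.009,0.002,0]
    - [-0.04,0.013,0.03,0.003,-0.009,0.002,0]
    - [-0.04,0.013,0.03,0.003,-0.009,0.002,0]
    - [-0.04,0.013,0.03,0.003,-0.009,0.002,0]
    - [-0.04,0.013,0.03,0.003,-0.009,0.002,0]
    - [-0.04,0.013,0.03,0.003,-0.009,0.002,0]
    - [-0.04,0.013,0.03,0.003,-0.009,0.002,0]
    - [-0.04,0.013,0.03,0.003,-0.009,0.002,0]

```text
time_s: 18.95
tool_pos: [0.5539, 0.3605, 0.0732]
tool_rot: [180.0, -0.0, 60.0]
force: [-0.9, -0.2, -1.4]
grip_width: 0.0137
grasp_force: 50.0
```

```bash
python3 c.py; python3 - <<'E'
from h import *
from cell import viewer,env
o=env.get_obs();A=rot(o['tool_rot']);p=o['tool_pos'];k=viewer.get_calibration('side')
print(o['joint_velocities'],proj(k,[p-.164*A[:,0]-.0188*A[:,2],p-.049*A[:,0]-.0188*A[:,2]]))
im=viewer.read_camera('side');g=cv2.cvtColor(im,cv2.COLOR_RGB2GRAY)
for r in range(228,262,2):print(r,*g[r,300:364:2])
E
```

```text
18.95 [0.5539 0.3605 0.0732] [179.9974  -0.0219  60.0113] [  4.0641  37.2698 -55.0588  89.5288  31.8659  70.0843 -86.5856] tip [0.4719 0.2185 0.092 ] T [0.554  0.3605 0.0712]
[0.0003 0.0004 0.0102] [ 0.     -0.0003  0.0001]
[ 0.0773018  -0.0134866   0.00566837  0.05690957  0.04962939 -0.03555709
 -0.10235474] [[341.07023511 231.23826059]
 [310.68215499 257.84515763]]
228 55 45 38 32 16 1 29 20 39 95 126 131 130 131 130 113 92 85 80 69 73 66 67 67 68 68 69 70 68 70 73 69
230 32 37 35 27 21 2 4 14 1 34 78 120 132 125 109 89 86 79 72 62 71 69 71 68 72 72 68 71 64 66 66 66
232 29 41 43 31 18 10 18 20 16 8 34 103 132 115 100 90 82 79 69 66 71 67 70 65 70 68 66 68 73 70 70 63
234 49 50 42 20 7 20 5 21 18 22 18 98 129 128 120 107 96 83 70 78 93 92 89 83 81 78 77 78 71 72 72 82
236 45 24 13 14 16 17 14 9 17 20 48 109 126 117 106 102 79 71 84 101 105 105 104 106 103 106 101 103 99 97 123 111
238 13 1 5 16 20 15 22 18 8 55 108 127 116 106 100 89 73 81 103 105 102 106 105 106 104 108 106 108 109 141 162 126
240 8 15 11 13 12 21 13 12 12 74 125 116 109 98 84 75 93 99 107 103 104 106 108 109 105 
[... 475 characters left out ...]
2 185 186 187 180 130
250 17 26 21 8 16 20 1 10 12 39 80 108 108 106 106 106 103 105 103 102 105 108 144 166 172 175 185 188 186 186 171 133
252 12 0 12 9 11 16 14 16 0 24 72 100 107 104 104 106 104 101 103 107 107 143 166 173 179 190 192 189 185 186 167 132
254 18 0 7 3 2 3 0 16 32 36 50 69 89 87 73 73 96 99 102 106 130 168 168 179 185 188 190 188 187 186 169 131
256 11 18 2 7 1 15 3 39 36 38 34 44 47 50 43 41 62 87 101 125 160 170 180 186 188 187 189 191 187 186 165 131
258 16 0 10 16 2 11 32 45 44 42 46 42 35 43 43 52 48 52 96 153 170 179 188 187 187 190 189 188 189 188 162 131
260 13 10 16 11 15 34 39 40 38 39 46 36 40 39 40 55 53 41 78 162 183 184 188 187 188 188 189 189 190 188 158 130
```

```bash
python3 -c "
from cell import env;print(env.sign_off())"
```

```text
the job is handed in; nothing more can be done
None
```

I took the rod from its cradle, slid it down the tube until the collar seated (about 12 N along the axis) and drew it right out. I handed the job in at about 19 s, with the rod held level, its tip about 92 mm above the middle of the larger white card; that tip position comes from the arm's measured pose, as I viewed no picture of it at the end.

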